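Set out a plaster case for waxing

ROBOT

A 6-joint arm with a two-finger parallel gripper is mounted at the origin on the work surface. World frame = base frame: x ahead of the robot, y to its left, z up, the work surface at z = 0. Lengths are in m, angles in degrees, forces in N, time in s.
With the tool pointing down it reaches from about 0.25 to 0.725 m from the base axis. Payload 9.7 kg.
Tool frame: the origin (TCP) lies at the very end of the fingers, on their centre line; the grasp point (between the pads) lies 19 mm behind it; z points along the fingers, y is the line along which they close (so a half turn about z gives the same grasp; the last joint's range is limited). The gripper opens to 85 mm and grips with 20 to 120 N. Pads are 22 mm wide; open, the fingers measure 114 mm over their backs; the gripper's body (76 mm by 85 mm) begins 54 mm behind the grasp point. The pads swing forward as they close: fully open they stand 13 mm farther back than shut.
Start: joints at [68.468, 4.979, 10.078, 95.1, 0, 90], TCP at [0.202, 0.512, 0.231] pointing down, gripper open.
Joint ranges: [-179.16, 179.16], [-48.56, 103.87], [-65.8, 70.77], [-126.05, 130.52], [-82.76, 87.17], [-180, 180]. Speed limits (degrees/s): [127.2, 127.2, 147.25, 180, 180, 180].

INTERFACE

Orientations are given as [roll, pitch, yaw] about the fixed x, y, z axes, in that order (R = Rz(yaw) Ry(pitch) Rx(roll)).
In Python, from workcell import bot gives the robot as it stands.
- The arm moves only by the tool arm_command, never from a script. Its argument "series" is a list of rows, each a list of 4 numbers: the shift along the tool's x, y, z in m, then the turn about the tool's z in rad. A call has exactly 5 rows; each row is the pose to reach, as a shift and turn from the pose commanded when the call began, along the tool's axes at that moment; what a row does not reach only later rows make up. A row lasts 1/10 s, in which the tool goes at most 50 mm and 8.59 degrees, less where a joint would pass 70% of its speed; a pose out of reach is approached as far as the arm can. A call with a gripper value outside its range is refused whole. "hand" is the finger opening in m, from 0 to 0.0854, set as the call begins (left out, the last holds). The fingers move at their own pace and stop on an object; "grip_force" is the grip in N (left out, the last holds). Time passes only in rows, so rows that repeat a pose let the fingers close, or fill a call up. It gives the time, the measured TCP pose, the force, the opening and the grip force at its end, in the units of the state.
- bot.get_obs(): the state, without advancing time (a new reading comes with each control period).
- bot.camera(name): name is "scene" or "top" or "wrist"; returns a dict with "color" (384x512x3 uint8, blue, green, red), "camera_matrix" (3x3 intrinsics, pixels), "xyz" and "orientation" of the camera in the world; the wrist camera has in their place "T_tool_cam" (4x4, takes a point from camera to tool coordinates, whose origin is the TCP and whose axes are the flange's). Camera axes: x right, y up, looking along -z (the intrinsics and any distortion apply to the point x, -y, -z); pixel columns grow to the right and rows downward; lengths in m; the calibration is good to about 2 mm. The wrist camera is an equidistant fisheye: a pixel r from the principal point sees the ray r / f radians off the axis. A picture is of the moment at which its call begins: read the wrist's pose just before it. There is no depth.
- bot.job_done(): hands the job in; it is judged then, once.
Trained networks look in the newest picture that a camera, given by its name, has taken for a name from the list of things; names that differ only in an ending like _2 or _b are one class to them, and where a whole thing is asked for, a point or a joint stands for the part that bears it (a point fixed in the world has none). Each returns a list of dicts, best first, with "confidence" (0 to 1); they miss things now and then, are a little off and sometimes report something else, mostly with a low value. They report only what shows in the picture. A call takes as long as a camera call. They do not tell look-alikes from the thing itself.
- bot.find_in(camera, target): "location" ([column, row] in pixels, amid what is visible of it).
- bot.mark_of(camera, target): "location" ([column, row] in pixels: a listed point, or the origin of a listed thing).
The state is a dict: "time": time; "q": joint angles; "qd": joint speeds; "joint_efforts": joint torques, N m; "ee_pos": TCP position; "tcp_rot": TCP orientation; "wrist_force": force on the tool from outside, world axes, zero at the start; "torque": the same for the moment, N m; "opening": finger opening in m; "grasp_force": force on a finger pad.
Only numpy, scipy, OpenCV 4.12 (cv2) and the standard library are available. Lean on these libraries where they do the work, as an engineer would, in place of code of your own. Each camera call takes 0.05 s, during which the arm holds its last target. There are 200 camera calls.

TASK

Set out this case for waxing: put the lower plaster model in the middle of the white tile, teeth up, square to the tile with its front teeth towards the robot, and close the upper model on top of it, teeth on teeth, front over front. Put the wax tin in the middle of the round cork pad, the notched instrument rest on the bench halfway between tile and pad, and the amber jar upright on the bench straight behind the middle of the tile's far edge, with a gap of about 2 cm. Leave the small mixing bowl and the single tooth die where they are.

Things in the scene. Friction and masses are not known exactly. Their poses are not given: they have to be found in the camera images.
- tile: White glazed square tile lying on the bench, 100 x 100 mm, 8 mm thick, fixed; the only such tile. Origin at the centre of its underside (bench level). x points to its far edge, away from the robot, y to its left edge; turned at most 0.2 rad.
- pad: Round cork pad lying on the bench, 80 mm across, 5 mm thick, fixed, 220 mm from the tile (centre to centre), straight off the tile's left or its right edge. Origin at the centre of its underside.
- lower: Loose pale yellow plaster jaw model, teeth up: base 60 wide (y), 56 long (x), 16 mm high, straight heel at +x, round front at -x; horseshoe of teeth on it up to 30 mm, 3 mm in from the sides. 130 g. Origin on the underside, mid-width, 15 mm behind the front: base spans x -15 to +41 mm (its middle is x = +13), parallel flat sides to grip x +15 to +41.
- upper: Loose pale yellow plaster jaw model, teeth down, flat base on top with a 24 mm steel disc; 28 mm high, the base its upper 14 mm: 60 wide (y), 56 long, heel at +x, pointed front at -x. 130 g. Origin at tooth-tip level (underside), mid-width, 15 mm behind the front: base x -15 to +41, flat sides to grip x +15 to +41 mm. Closed on the lower model its origin is 30 mm above the lower's, axes alike.
- tin: Flat round steel tin filled with dull red wax, loose, 60 mm across, 22 mm high, about 120 g. Origin at the centre of its underside, z up.
- jar: Small round amber glass jar with a black screw lid, loose, 40 mm across, 49 mm high (the glass to 32 mm, then a 37 mm lid), about 90 g. Origin at the centre of its underside, z up.
- rest: Instrument rest: an aluminium block with three cross notches in its top, loose, 56 mm long (x), 26 mm wide (y), 20 mm high, notches 8 mm deep, about 110 g. Origin at the centre of its underside, z up.
- bowl: Bystander: dark rubber mixing bowl, 80 mm across, 40 mm high, loose, at the far right. Origin at the centre of its underside.
- die: Bystander: single small plaster tooth die, 26 mm across, 24 mm high, standing loose in the middle of the bench, beyond the tile and pad. Origin at the centre of its underside.
Things that resemble listed ones, but are neither listed nor needed, are in the scene too. What is shaped like the lower but purple or turquoise is not meant.

How it is judged (in metres and radians):
At the end, for the whole second after the job is handed in: Lower model mid-tile (12 mm, 0.2 rad), front to robot; upper resting on it (9 mm, 0.17 rad); tin mid-pad (12 mm); rest on bench within 14 mm of halfway, 15 mm of the centre line; jar on bench, wall 5 to 37 mm behind the tile, 20 mm sideways; all upright (0.1 rad) and still (x of lower in the frame of tile between -0.025 and -0.001 m and y of lower in the frame of tile between -0.012 and 0.012 m and angle between the x axis of lower and the x axis of tile, either way round below 0.2 rad and height (world z) of lower between 0.005 and 0.012 m and horizontal distance between upper and lower below 0.009 m and angle between the x axis of upper and the x axis of lower, either way round below 0.17 rad and z of upper in the frame of lower between 0.026 and 0.034 m and horizontal distance between tin and pad below 0.012 m and height (world z) of tin between 0.003 and 0.009 m and horizontal distance between rest and tile below 0.124 m and horizontal distance between rest and pad below 0.124 m and x of rest in the frame of tile between -0.015 and 0.015 m and height (world z) of each of rest, jar below 0.004 m and x of jar in the frame of tile between 0.075 and 0.107 m and y of jar in the frame of tile between -0.02 and 0.02 m and angle between each of lower, upper, tin, rest, jar's own z axis and vertical below 0.1 rad and linear speed of each of lower, upper, tin, rest, jar below 0.02 m/s); the robot touches nothing.
It fails at once if the mixing bowl is disturbed (moved more than 15 mm) (distance of bowl from where it was at the start of the episode above 0.015 m).
It fails at once if the tooth die is disturbed (moved more than 15 mm) (distance of die from where it was at the start of the episode above 0.015 m).
It also fails if it takes over 136 s, if anything falls off the work surface, if the arm or the gripper's body presses on something with over 40 N, if the wrist force passes 120 N, or if a joint passes its speed limit or range.

## Working session

There is one attempt and no reset: what is moved stays moved. The work goes in short steps, Python scripts to look and compute and a tool call to move; the robot and the scene stay as the last step left them, time stands still between calls to the robot, and variables do not carry over. Pictures are saved under pics/ and viewed, at most 14 in all, crops included, and the job is handed in when it is done.

Besides the shell and the picture viewer there is one more tool, called as name(argument=value, ...) on one line, values as JSON. arm_command: Moves the arm, as the interface text tells. Its arguments: {"type":"object","properties":{"series":{"type":"array"},"hand":{"type":"number"},"grip_force":{"type":"number"}},"required":["series"]}

```bash
mkdir -p pics; ls; cat > h.py <<'E'
import numpy as np, cv2
from scipy.spatial.transform import Rotation as R
from workcell import bot
def snap(n):
    c=bot.camera(n); return c
def ray(c,px):
    K=np.array(c["camera_matrix"]); 
    d=np.array([(px[0]-K[0,2])/K[0,0],(px[1]-K[1,2])/K[1,1]])
    return d
E
python3 - <<'E'
from h import *
print(bot.get_obs())
for n in ["scene","top","wrist"]:
    c=snap(n); print(n,{k:(np.round(v,4).tolist() if not isinstance(v,str) else v) for k,v in c.items() if k!="color"})
    cv2.imwrite(f"pics/{n}0.png",c["color"])
    for t in ["tile","pad","lower","upper","tin","jar","rest","bowl","die"]:
        print(t,[(np.round(d["location"]).tolist(),round(d["confidence"],2)) for d in bot.mark_of(n,t)][:5])
E
```

```text
pics
{'time': 0.0, 'q': array([6.84683773e+01, 5.01167292e+00, 1.00329722e+01, 9.51001560e+01,
       1.19996009e-03, 9.00008573e+01]), 'qd': array([ 0.02223566,  0.03571266,  0.08109553,  0.06444456,  0.10160332,
       -0.11548183]), 'joint_efforts': array([-1.64721663e-03, -5.20386779e+01,  4.64807832e+01,  1.63442502e-02,
       -9.31343016e-05,  1.87779887e-05]), 'ee_pos': array([0.20176364, 0.51139524, 0.23056431]), 'tcp_rot': array([-1.79921143e+02, -1.19877898e-03,  1.58467518e+02]), 'wrist_force': array([ 0.2404179 , -0.60457598, -0.35004867]), 'torque': array([ 0.02801144, -0.03618679,  0.03435204]), 'grasp_force': 0.0, 'opening': 0.08520396416337403}
scene {'camera_matrix': [[445.5212, 0.0, 255.3551], [0.0, 445.5212, 193.7901], [0.0, 0.0, 1.0]], 'xyz': [1.4073, -0.0432, 0.7872], 'orientation': [50.0697, 0.5988, 83.8747]}
tile [([280.0, 195.0], 0.61)]
pad [([198.0, 210.0], 0.57)]
lower [([348.0, 177.0], 0.92), ([345.0, 153.0], 0.81), ([399.0, 174.0], 0.78), ([305.0, 174.0], 0.73), ([116.0, 200.0], 0.29)]
upper [([90.0, 241.0], 0.93), ([366.0, 216.0], 0.63), ([117.0, 196.0],
[... 525 characters left out ...]
, 0.92), ([104.0, 237.0], 0.78), ([205.0, 242.0], 0.59), ([155.0, 276.0], 0.57)]
upper [([421.0, 164.0], 0.9)]
tin [([413.0, 221.0], 0.84)]
jar [([157.0, 174.0], 0.56)]
rest [([290.0, 133.0], 0.48)]
bowl [([361.0, 127.0], 0.91)]
die [([280.0, 170.0], 0.57)]
wrist {'camera_matrix': [[297.3186, 0.0, 258.2085], [0.0, 297.3186, 191.6165], [0.0, 0.0, 1.0]], 'T_tool_cam': [[0.0005, 0.9534, 0.3019, 0.0766], [1.0, -0.0005, -0.0003, -0.0003], [-0.0001, 0.3019, -0.9534, -0.1432], [0.0, 0.0, 0.0, 1.0]]}
tile [([131.0, 362.0], 0.86)]
pad []
lower [([206.0, 322.0], 0.84), ([292.0, 299.0], 0.84)]
upper []
tin [([15.0, 356.0], 0.81)]
jar [([131.0, 365.0], 0.38)]
rest [([204.0, 322.0], 0.25)]
bowl []
die []
```

```bash
python3 - <<'E'
import cv2
a=cv2.imread("pics/top0.png"); cv2.imwrite("pics/top0b.png",cv2.resize(a[80:320,60:460],None,fx=2,fy=2,interpolation=cv2.INTER_CUBIC))
E
```

```text
(no output)
```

View pics/scene0.png

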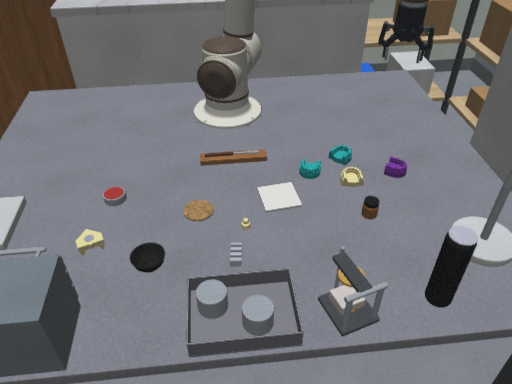

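View pics/top0b.png

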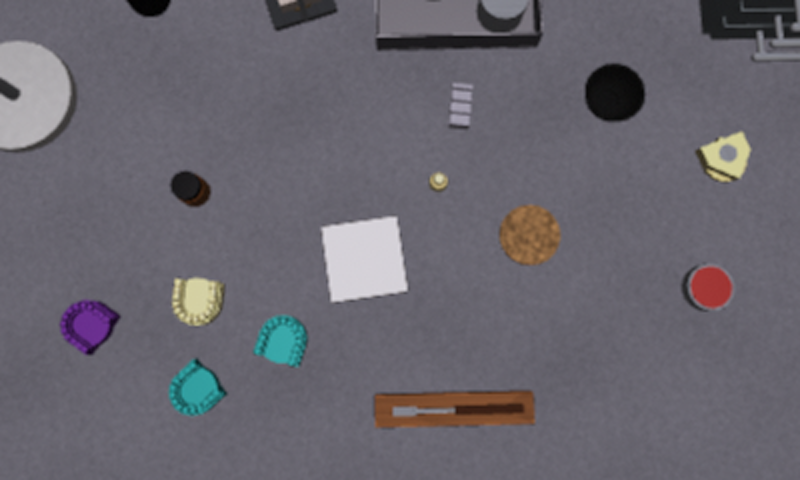

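The scene shows the yellow lower at (351,177), the upper with its steel disc at (90,241), the red tin at (115,195), the jar at (371,207) and the rest at (236,253). Look-alikes for the lower are turquoise at (310,167) and (341,154), and purple at (396,167). In the top crop, the yellow lower at (197,300) is the right one. The pad is to the tile's right. Next I'll measure coarsely and take one close crop of both models.

```bash
cat > h.py <<'E'
import numpy as np, cv2
from scipy.spatial.transform import Rotation as R
from workcell import bot
def pose(c,o=None):
    if "xyz" in c: return np.array(c["xyz"]),R.from_euler("xyz",c["orientation"],degrees=True).as_matrix()
    T=np.array(c["T_tool_cam"]); Rt=R.from_euler("xyz",o["tcp_rot"],degrees=True).as_matrix()
    return np.array(o["ee_pos"])+Rt@T[:3,3], Rt@T[:3,:3]
def toplane(c,px,h,o=None):
    p,M=pose(c,o); K=np.array(c["camera_matrix"]); px=np.atleast_2d(np.array(px,float))
    d=(px-K[:2,2])/K[0,0]
    if o is not None:
        r=np.linalg.norm(d,axis=1,keepdims=True)+1e-9; s=np.sin(r)/r
        v=np.c_[d[:,:1]*s,-d[:,1:]*s,-np.cos(r)]
    else: v=np.c_[d[:,0],-d[:,1],-np.ones(len(d))]
    w=v@M.T; return p+w*((h-p[2])/w[:,2:])
def contours(mask,amin=30):
    cs,_=cv2.findContours(mask.astype(np.uint8),cv2.RETR_EXTERNAL,cv2.CHAIN_APPROX_NONE)
    return sorted([c[:,0,:] for c in cs if cv2.contourArea(c)>amin],key=lambda c:-cv2.contourArea(c))
def rect(w): # min-area rect in mm of world pts
    return cv2.minAreaRect((w[:,:2]*1000).astype(np.float32))
def wrist():
    o=bot.get_obs(); return o,bot.camera("wrist")
E
python3 - <<'E'
from h import *
c=bot.camera("top"); im=c["color"]; hsv=cv2.cvtColor(im,cv2.COLOR_BGR2HSV)
H,S,V=[hsv[...,i].astype(int) for i in range(3)]
def rep(n,m,h,box):
    mm=np.zeros_like(m); x0,y0,x1,y1=box; mm[y0:y1,x0:x1]=m[y0:y1,x0:x1]
    k=contours(mm)
    if k:
        w=toplane(c,k[0],h); ce=[round(x,1) for x in cv2.minEnclosingCircle((w[:,:2]*1000).astype(np.float32))[0]]
        print(n,cv2.contourArea(k[0]),np.round(np.array(rect(w)[0])),np.round(rect(w)[1]),round(rect(w)[2],1),"mean",np.round(toplane(c,[k[0].mean(0)],h)[0,:2]*1000),ce)
rep("tile",(V>170)&(S<40),.008,(210,180,275,240))
rep("pad",(S>90)&(H<25),.005,(300,175,350,220))
rep("tin",(S>120),.022,(390,200,440,250))
rep("tinall",(V>130)|(S>120),.022,(390,200,440,250))
rep("lower",(H>20)&(H<35)&(S>50),.016,(140,210,180,250))
rep("upper",((H>20)&(H<35)&(S>50)),.028,(400,140,440,180))
rep("rest",(V>140),.02,(275,115,305,150))
rep("jar",(V<60),.049,(140,160,160,180))
rep("die",(H>15)&(H<35)&(S>50),.012,(270,160,290,185))
rep("bowl",(V<50),.04,(345,105,390,145))
a=[cv2.resize(im[y-30:y+30,x-30:x+30],(400,400),interpolation=cv2.INTER_CUBIC) for x,y in [(158,230),(422,158)]]
cv2.imwrite("pics/crop1.png",np.hstack(a))
E
```

```text
tile 1363.5 [492. 111.] [ 98. 100.] 7.0 mean [492. 111.] [492.4, 111.0]
pad 654.0 [ 520. -107.] [77. 74.] 88.8 mean [ 520. -107.] [520.1, -106.8]
tin 285.0 [ 446. -332.] [49. 49.] 41.9 mean [ 445. -332.] [445.6, -332.9]
tinall 341.0 [ 445. -333.] [54. 54.] 85.4 mean [ 445. -333.] [445.0, -333.2]
lower 456.0 [440. 325.] [63. 57.] 84.7 mean [444. 325.] [447.7, 325.1]
upper 415.5 [ 612. -366.] [56. 68.] 21.9 mean [ 614. -363.] [618.0, -363.4]
rest 30.5 [675. -18.] [24. 11.] 88.8 mean [674. -19.] [673.6, -18.5]
jar 150.0 [585. 333.] [34. 33.] 1.1 mean [585. 331.] [582.9, 331.6]
die 53.0 [592.  11.] [21. 24.] 88.4 mean [592.  12.] [592.0, 11.9]
bowl 623.5 [ 701. -220.] [73. 74.] 86.6 mean [ 700. -220.] [699.9, -219.4]
```

View pics/crop1.png

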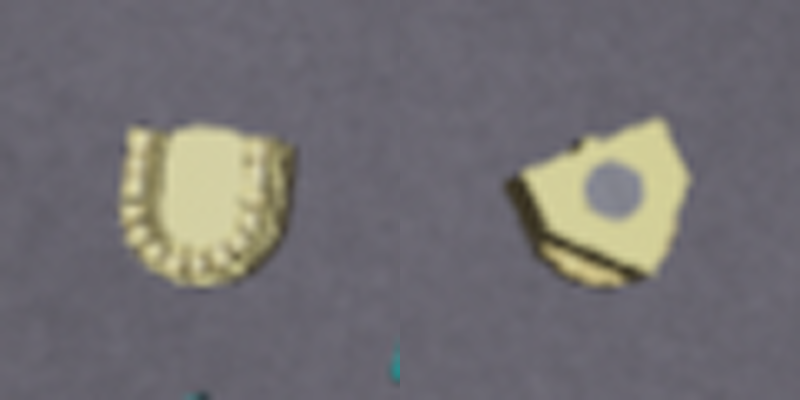

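The left crop (centre 200,205) shows the yellow lower, with its heel at the top and its round front towards the robot. The right crop shows the upper with its disc at (613,190), its heel along (520,175)-(660,118) and its point at (655,275), so its yaw is about 22°. Purple and turquoise are rejected. Now I'll move above the lower.

arm_command(series=[[-0.045,-0.012,0.01,0],[-0.09,-0.024,0.02,0],[-0.135,-0.036,0.03,0],[-0.18,-0.048,0.04,0],[-0.22,-0.06,0.05,0]], hand=0.085, grip_force=60)

```text
time: 2.05
ee_pos: [0.386, 0.3736, 0.181]
tcp_rot: [180.0, 0.0, 158.5]
wrist_force: [-0.4, 1.4, -0.7]
opening: 0.0849
grasp_force: 0.0
```

arm_command(series=[[-0.04,-0.011,0,-0.14],[-0.084,-0.022,0,-0.29],[-0.084,-0.022,0,-0.29],[-0.084,-0.022,0,-0.29],[-0.084,-0.022,0,-0.29]])

```text
time: 2.55
ee_pos: [0.454, 0.3242, 0.1813]
tcp_rot: [180.0, -0.0, 175.0]
wrist_force: [-0.0, -0.7, 0.7]
opening: 0.0848
grasp_force: 0.0
```

```bash
cat >> h.py <<'E'
def go(x,y,z,yaw,o=None):
    o=o or bot.get_obs(); p=o["ee_pos"]; w=np.radians(o["tcp_rot"][2]); d=np.array([x,y,z])-p
    tx=np.array([np.cos(w),np.sin(w)]); ty=np.array([np.sin(w),-np.cos(w)])
    t=-((np.radians(yaw)-w+np.pi)%(2*np.pi)-np.pi)
    print("pose",np.round(p,4),np.round(o["tcp_rot"],1),"t",round(o["time"],2)," SHIFT",np.round([d[:2]@tx,d[:2]@ty,-d[2],t],4),"dist",round(float(np.linalg.norm(d)),3))
E
python3 - <<'E'
from h import *
o,c=wrist(); im=c["color"]; print(o["q"].round(1)); go(.455,.324,.15,175,o)
cv2.imwrite("pics/w1.png",im)
h=cv2.cvtColor(im,cv2.COLOR_BGR2HSV); m=(h[...,0]>18)&(h[...,0]<38)&(h[...,1]>50)
for k in contours(m,200)[:3]:
    w=toplane(c,k,.016,o); print(k.mean(0).round(),[np.round(v,1) for v in rect(w)])
E
```

```text
[35.5  5.3  4.9 89.6  0.  40.5]
pose [0.454  0.3242 0.1813] [180.  -0. 175.] t 2.55  SHIFT [-0.001  -0.0001  0.0313  0.0002] dist 0.031
[257. 162.] [array([444.7, 324.5]), array([56.3, 54.5]), np.float64(85.0)]
```

View pics/w1.png

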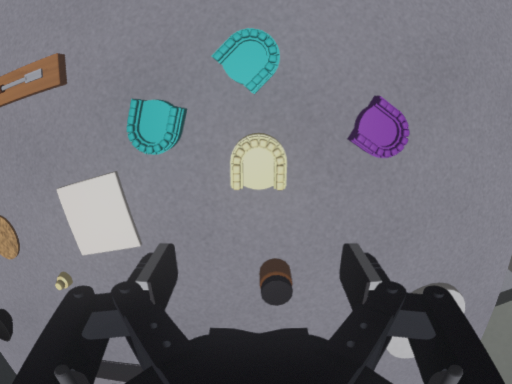

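The yellow lower is at (258,162) with its heel at the bottom, row 190, level with the gripper. The tile is at (100,215), the jar at (275,282) and the look-alikes above. Going down.

arm_command(series=[[-0.003,-0.001,0.045,0],[-0.003,-0.001,0.09,0],[-0.003,-0.001,0.125,0],[-0.003,-0.001,0.145,0],[-0.003,-0.001,0.155,0]])

```text
time: 3.1
ee_pos: [0.4556, 0.3228, 0.0242]
tcp_rot: [-179.9, -0.1, 175.1]
wrist_force: [0.0, -0.2, 0.1]
opening: 0.0851
grasp_force: 0.0
```

arm_command(series=[[0,0,0.007,0],[0,0,0.014,0],[0,0,0.019,0],[0,0,0.022,0],[0,0,0.024,0]])

```text
time: 3.6
ee_pos: [0.4577, 0.3226, 0.0025]
tcp_rot: [180.0, 0.0, 175.1]
wrist_force: [-0.2, -0.2, -0.6]
opening: 0.0854
grasp_force: 0.0
```

arm_command(series=[[0,0,0,0],[0,0,0,0],[0,0,0,0],[0,0,0,0],[0,0,0,0]], hand=0.05)

```text
time: 4.1
ee_pos: [0.4579, 0.3227, 0.0031]
tcp_rot: [180.0, 0.1, 175.1]
wrist_force: [0.3, -1.4, 5.7]
opening: 0.0582
grasp_force: 64.9
```

arm_command(series=[[0,0,0,0],[0,0,0,0],[0,0,0,0],[0,0,0,0],[0,0,0,0]])

```text
time: 4.6
ee_pos: [0.4579, 0.3228, 0.0031]
tcp_rot: [180.0, 0.1, 175.1]
wrist_force: [-0.2, -0.1, 5.1]
opening: 0.058
grasp_force: 64.9
```

arm_command(series=[[0,0,-0.03,0],[0,0,-0.07,0],[-0.01,-0.03,-0.1,0],[-0.022,-0.07,-0.1,0],[-0.035,-0.11,-0.1,0]])

```text
time: 5.1
ee_pos: [0.4833, 0.2092, 0.1033]
tcp_rot: [180.0, 0.1, 175.2]
wrist_force: [0.9, 0.1, -2.2]
opening: 0.0578
grasp_force: 65.2
```

```bash
python3 - <<'E'
from h import *
o,c=wrist(); im=c["color"]; go(.507,.113,.1,187,o)
cv2.imwrite("pics/w2.png",im)
h=cv2.cvtColor(im,cv2.COLOR_BGR2HSV); m=(h[...,1]<40)&(h[...,2]>170)
for k in contours(m,1000)[:2]:
    w=toplane(c,k,.008,o); print(k.mean(0).round(),k.min(0),k.max(0),[np.round(v,1) for v in rect(w)])
o0=dict(ee_pos=[.454,.3242,.1813],tcp_rot=[180,0,175.]); im=cv2.imread("pics/w1.png")
h=cv2.cvtColor(im,cv2.COLOR_BGR2HSV); m=(h[...,1]<40)&(h[...,2]>170)
for k in contours(m,1000)[:2]:
    w=toplane(c,k,.008,o0); print(k.mean(0).round(),[np.round(v,1) for v in rect(w)])
E
```

```text
pose [0.4833 0.2092 0.1033] [1.800e+02 1.000e-01 1.752e+02] t 5.1  SHIFT [-0.0317 -0.0939  0.0033 -0.2065] dist 0.099
[150. 204.] [ 91 147] [203 264] [array([493.3, 111. ]), array([98.4, 99.9]), np.float64(7.3)]
[ 98. 215.] [array([493.5, 110.3]), array([99.2, 99.2]), np.float64(7.2)]
[258. 169.] [array([450.9, 324.1]), array([33.1, 47.2]), np.float64(84.3)]
```

View pics/w2.png

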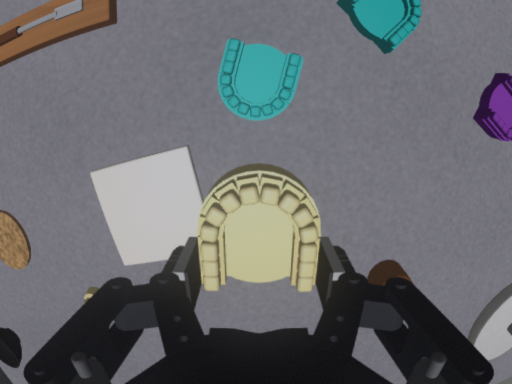

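```bash
python3 - <<'E'
from h import *
c=bot.camera("wrist"); o=bot.get_obs()
print("front",[(toplane(c,[[260,r]],z,o)[0,:2]-o["ee_pos"][:2]).round(4) for r,z in [(165,.116),(171,.116),(172,.13)]])
t=np.radians(7.25); print([ [493.3+a*np.cos(t)-b*np.sin(t),110.8+a*np.sin(t)+b*np.cos(t)] for a,b in [(15,0),(90,0),(0,-110),(0,-220)]])
go(.508,.1127,.1,187.2)
E
```

```text
front [array([-0.0479,  0.0047]), array([-0.0451,  0.0045]), array([-0.0481,  0.0046])]
[[np.float64(508.1800742451957), np.float64(112.69298453703745)], [np.float64(582.5804454711744), np.float64(122.15790722222468)], [np.float64(507.18188660494127), np.float64(1.6794555352313552)], [np.float64(521.0637732098826), np.float64(-107.44108892953729)]]
pose [0.4836 0.2062 0.1024] [-179.9    0.   174.9] t 5.2  SHIFT [-0.0327 -0.091   0.0024 -0.2153] dist 0.097
```

arm_command(series=[[-0.014,-0.04,0,-0.1],[-0.028,-0.075,0,-0.2],[-0.034,-0.09,0,-0.213],[-0.034,-0.09,0.01,-0.213],[-0.034,-0.09,0.03,-0.213]])

```text
time: 5.7
ee_pos: [0.5098, 0.1178, 0.0726]
tcp_rot: [180.0, 0.1, -172.8]
wrist_force: [0.5, 0.6, -0.8]
opening: 0.0581
grasp_force: 65.3
```

arm_command(series=[[0,0,0.025,0],[0,0,0.045,0],[0,0,0.052,0],[0,0,0.056,0],[0,0,0.058,0]])

```text
time: 6.2
ee_pos: [0.5092, 0.1179, 0.0145]
tcp_rot: [180.0, 0.0, -172.7]
wrist_force: [-0.1, 0.8, -1.1]
opening: 0.0576
grasp_force: 65.3
```

```bash
python3 - <<'E'
from h import *
o=bot.get_obs(); print(o["wrist_force"].round(1)); go(.510,.113,.0105,187.2)
E
```

```text
[-0.1  0.8 -1.1]
pose [0.5092 0.1179 0.0145] [ 180.     0.  -172.7] t 6.2  SHIFT [-0.0002 -0.0049  0.004   0.0019] dist 0.006
```

arm_command(series=[[0,-0.005,0,0],[0,-0.005,0.001,0],[0,-0.005,0.002,0],[0,-0.005,0.003,0],[0,-0.005,0.0035,0]])

```text
time: 6.7
ee_pos: [0.5098, 0.1124, 0.0111]
tcp_rot: [180.0, 0.0, -172.7]
wrist_force: [-2.4, -1.0, 5.8]
opening: 0.0583
grasp_force: 65.9
```

arm_command(series=[[0,0,0,0],[0,0,0,0],[0,0,0,0],[0,0,0,0],[0,0,0,0]], hand=0.085)

```text
time: 7.2
ee_pos: [0.5097, 0.1124, 0.0108]
tcp_rot: [180.0, 0.0, -172.7]
wrist_force: [0.0, 0.5, -0.7]
opening: 0.0851
grasp_force: 0.0
```

arm_command(series=[[0,0,-0.01,0],[0,0,-0.03,0],[0,0,-0.07,0],[0,0,-0.11,0],[0,0,-0.14,0]])

```text
time: 7.7
ee_pos: [0.51, 0.1124, 0.1543]
tcp_rot: [180.0, 0.2, -172.7]
wrist_force: [0.6, 0.2, 0.1]
opening: 0.085
grasp_force: 0.0
```

arm_command(series=[[0.02,0,0,0],[0.04,0,0,0],[0.04,0,0,0],[0.04,0,0,0],[0.04,0,0,0]])

```text
time: 8.2
ee_pos: [0.4705, 0.1074, 0.151]
tcp_rot: [180.0, 0.0, -172.7]
wrist_force: [0.3, 1.2, 0.1]
opening: 0.0851
grasp_force: 0.0
```

```bash
python3 - <<'E'
from h import *
o,c=wrist(); im=c["color"]; go(.5,.1,.1,187.2,o)
cv2.imwrite("pics/w3.png",im)
h=cv2.cvtColor(im,cv2.COLOR_BGR2HSV); m=(h[...,0]>18)&(h[...,0]<38)&(h[...,1]>50)
for k in contours(m,1000)[:1]:
  for z in (.024,.038):
    w=toplane(c,k,z,o); print(k.mean(0).round(),k.min(0),k.max(0),[np.round(v,1) for v in rect(w)])
E
```

```text
pose [0.4705 0.1074 0.151 ] [ 180.     0.  -172.7] t 8.2  SHIFT [-0.0283 -0.0111  0.051   0.0015] dist 0.059
[258. 205.] [229 179] [288 236] [array([496.2, 110.6]), array([59.2, 58.1]), np.float64(6.0)]
[258. 205.] [229 179] [288 236] [array([490.9, 109.9]), array([56.1, 55.1]), np.float64(6.0)]
```

View pics/w3.png

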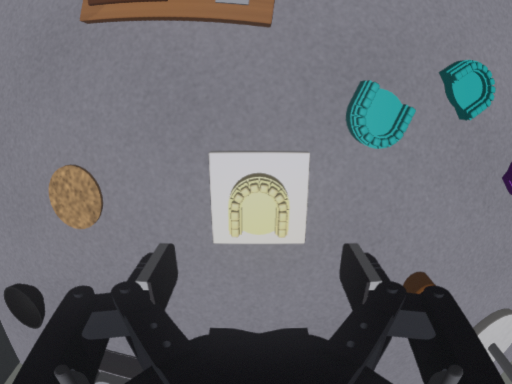

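The lower is on the tile at (258,205), square to it. The tile spans (210,152) to (308,243), and the pad is at (75,195). Next, the upper.

arm_command(series=[[-0.007,-0.046,0,0],[-0.014,-0.092,0,0],[-0.021,-0.138,0,0],[-0.028,-0.184,0,0],[-0.035,-0.23,0,0]])

```text
time: 8.75
ee_pos: [0.5345, -0.1185, 0.1505]
tcp_rot: [180.0, -0.0, -172.7]
wrist_force: [1.5, 1.1, 0.1]
opening: 0.085
grasp_force: 0.0
```

arm_command(series=[[-0.007,-0.046,0,-0.05],[-0.014,-0.092,0,-0.12],[-0.021,-0.138,0,-0.2],[-0.028,-0.184,0,-0.26],[-0.035,-0.23,0,-0.26]])

```text
time: 9.25
ee_pos: [0.5983, -0.3423, 0.1501]
tcp_rot: [180.0, -0.0, -157.7]
wrist_force: [0.3, 0.2, 0.9]
opening: 0.0848
grasp_force: 0.0
```

arm_command(series=[[0,0,0,0],[0,0,0,0],[0,0,0,0],[0,0,0,0],[0,0,0,0]])

```text
time: 9.75
ee_pos: [0.598, -0.3391, 0.1516]
tcp_rot: [-180.0, 0.0, -157.7]
wrist_force: [1.2, 0.6, -0.0]
opening: 0.0851
grasp_force: 0.0
```

```bash
python3 - <<'E'
from h import *
o,c=wrist(); im=c["color"]; go(.6,-.34,.15,202,o)
cv2.imwrite("pics/w4.png",im)
h=cv2.cvtColor(im,cv2.COLOR_BGR2HSV); m=(h[...,0]>18)&(h[...,0]<38)&(h[...,1]>50)
for k in contours(m,500)[:1]:
    w=toplane(c,k,.028,o); print(k.mean(0).round(),k.min(0),k.max(0),[np.round(v,1) for v in rect(w)])
    a=cv2.approxPolyDP(k.reshape(-1,1,2),3,True)[:,0]; print(a.tolist(),(toplane(c,a,.028,o)[:,:2]*1000).round(1).tolist())
print([(d["location"],d["confidence"]) for d in bot.find_in("wrist","tin")])
E
```

```text
pose [ 0.598  -0.3391  0.1516] [-180.     0.  -157.7] t 9.75  SHIFT [-0.0015 -0.0016  0.0016  0.0045] dist 0.003
[([326.4, 37.3], 0.64), ([455.9, 192.7], 0.47)]
```

View pics/w4.png

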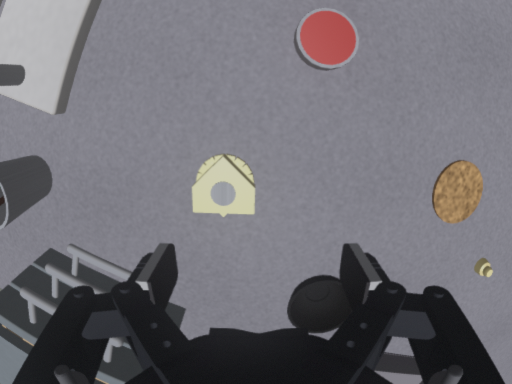

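The upper at (223,190) has its tip at (224,156) and a level heel from (192,213) to (255,214). The tin is at (327,38), the pad at (458,191) and the bowl at (320,303).

```bash
python3 - <<'E'
from h import *
c=bot.camera("wrist"); o=bot.get_obs(); im=c["color"]
P=[[192,213],[255,214],[192,187],[255,186],[224,156],[223,193]]
w=toplane(c,P,.028,o)[:,:2]*1000; print(w.round(1).tolist())
h=w[1]-w[0]; yaw=np.degrees(np.arctan2(h[1],h[0]))-90; print("heel len",np.linalg.norm(h),"yaw",yaw, "len",np.linalg.norm((w[0]+w[1])/2-w[4]))
t=np.radians(22.3); ax=np.array([np.cos(t),np.sin(t)])
org=(w[0]+w[1])/2-41*ax; print("org",org, "by tip",w[4]+15*ax)
for g in (22,25,28):
    q=(org+w[4]+15*ax)/2+g*ax; print(g,q,np.linalg.norm(q))
    go(q[0]/1000,q[1]/1000,.05,202.3)
E
```

```text
[[650.1, -389.0], [627.3, -331.5], [624.7, -397.3], [601.1, -342.1], [585.3, -379.1], [619.0, -367.6]]
heel len 61.85811056076188 yaw 21.634575701004763 len 56.577179653747244
org [ 600.73980363 -375.81855831] by tip [ 599.21035654 -373.42887994]
22 [ 620.32969389 -366.27568362] 720.3935074198428
pose [ 0.5979 -0.3395  0.1514] [-180.     0.  -157.8] t 9.9  SHIFT [-0.0106 -0.0332  0.1014 -0.0013] dist 0.107
25 [ 623.10532305 -365.13731514] 722.208766573499
pose [ 0.5979 -0.3395  0.1514] [-180.     0.  -157.8] t 9.9  SHIFT [-0.0136 -0.0332  0.1014 -0.0013] dist 0.108
28 [ 625.8809522  -363.99894666] 724.0319050280634
pose [ 0.5979 -0.3395  0.1514] [-180.     0.  -157.8] t 9.9  SHIFT [-0.0166 -0.0332  0.1014 -0.0013] dist 0.108
```

arm_command(series=[[-0.007,-0.017,0.01,0],[-0.013,-0.033,0.03,0],[-0.013,-0.033,0.06,0],[-0.013,-0.033,0.09,0],[-0.013,-0.033,0.105,0]])

```text
time: 10.4
ee_pos: [0.6213, -0.365, 0.0427]
tcp_rot: [179.8, -0.1, -157.8]
wrist_force: [-0.1, -0.3, -0.6]
opening: 0.085
grasp_force: 0.0
```

```bash
python3 - <<'E'
from h import *
o,c=wrist(); cv2.imwrite("pics/w5.png",c["color"]); print(o["q"].round(1)); go(.622,-.3655,.004,202,o)
E
```

```text
[-30.4  29.2  19.2  80.2  -0.  -52.6]
pose [ 0.6213 -0.365   0.0427] [ 1.798e+02 -1.000e-01 -1.578e+02] t 10.4  SHIFT [-0.0005 -0.0008  0.0387  0.0034] dist 0.039
```

View pics/w5.png

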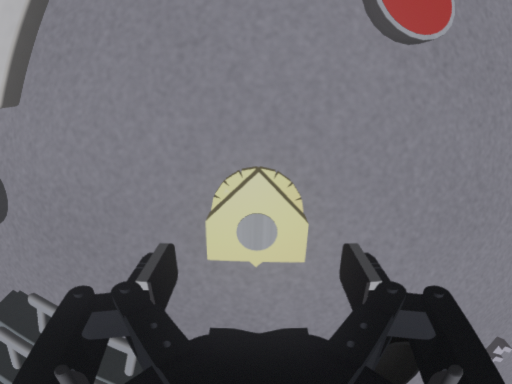

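The upper is centred between the fingers, from (207,260) to (307,263). Going down and gripping.

arm_command(series=[[-0.0005,0,0.015,0],[-0.0005,0,0.027,0],[-0.0005,0,0.034,0],[-0.0005,0,0.037,0],[-0.0005,0,0.038,0]])

```text
time: 10.95
ee_pos: [0.6228, -0.3656, 0.0079]
tcp_rot: [-180.0, 0.0, -157.8]
wrist_force: [-0.1, 0.1, 0.4]
opening: 0.0849
grasp_force: 0.0
```

arm_command(series=[[0,0,0,0],[0,0,0,0],[0,0,0,0],[0,0,0,0],[0,0,0,0]], hand=0.05)

```text
time: 11.45
ee_pos: [0.6233, -0.3659, 0.0091]
tcp_rot: [-179.9, 0.1, -157.8]
wrist_force: [-0.9, 0.1, 6.5]
opening: 0.0584
grasp_force: 65.2
```

arm_command(series=[[0,0,0,0],[0,0,0,0],[0,0,-0.02,0],[0,0,-0.06,0],[0,0,-0.1,0]])

```text
time: 11.95
ee_pos: [0.6221, -0.3652, 0.1078]
tcp_rot: [179.9, -0.1, -157.8]
wrist_force: [0.7, -1.2, -0.7]
opening: 0.0585
grasp_force: 64.6
```

```bash
python3 - <<'E'
from h import *
o,c=wrist(); cv2.imwrite("pics/w6.png",c["color"][120:320,130:390].repeat(2,0).repeat(2,1)); go(.4705,.1074,.12,187.2,o)
E
```

```text
pose [ 0.6221 -0.3652  0.1078] [ 1.799e+02 -1.000e-01 -1.578e+02] t 11.95  SHIFT [-0.0381  0.4948 -0.0122  0.2616] dist 0.496
```

View pics/w6.png

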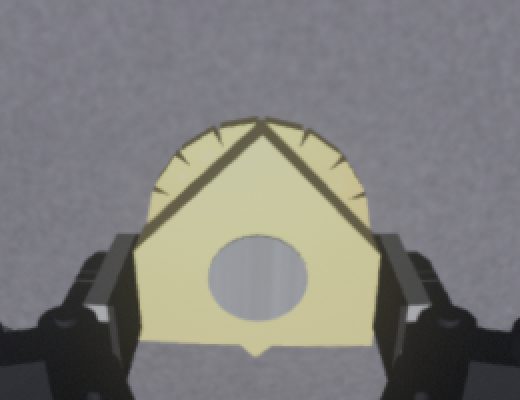

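The upper is held well, with its tip at crop (262,135) and heel at row ~343. Next I'll compute the grip offset for the upper and move to the tile.

```bash
python3 - <<'E'
from h import *
c=bot.camera("wrist"); o=bot.get_obs(); p=o["ee_pos"]; w=np.radians(o["tcp_rot"][2]); tx=np.array([np.cos(w),np.sin(w)]); ty=np.array([np.sin(w),-np.cos(w)])
for px in [[261,185],[261,188],[200,290],[316,293.5],[258.5,259]]:
    q=toplane(c,[px],p[2]+.019,o)[0,:2]-p[:2]; print(px,(q@tx*1000).round(1),(q@ty*1000).round(1))
E
```

```text
[261, 185] 40.8 0.7
[261, 188] 39.5 0.7
[200, 290] -16.0 -30.8
[316, 293.5] -18.0 29.7
[258.5, 259] 3.7 -0.4
```

arm_command(series=[[-0.004,0.046,-0.01,0],[-0.008,0.092,-0.02,0],[-0.012,0.138,-0.02,0],[-0.016,0.184,-0.02,0],[-0.02,0.23,-0.02,0]])

```text
time: 12.55
ee_pos: [0.5534, -0.1434, 0.1271]
tcp_rot: [180.0, -0.0, -157.8]
wrist_force: [1.0, 0.7, -0.4]
opening: 0.0588
grasp_force: 64.8
```

arm_command(series=[[-0.004,0.046,0,0.05],[-0.008,0.092,0,0.12],[-0.012,0.138,0,0.18],[-0.016,0.184,0,0.24],[-0.02,0.22,0,0.26]])

```text
time: 13.05
ee_pos: [0.4886, 0.0682, 0.1274]
tcp_rot: [180.0, -0.0, -172.8]
wrist_force: [1.2, -0.3, -1.6]
opening: 0.0585
grasp_force: 64.7
```

arm_command(series=[[0,0,0,0],[0,0,0,0],[0,0,0,0],[0,0,0,0],[0,0,0,0]])

```text
time: 13.55
ee_pos: [0.4901, 0.0653, 0.1276]
tcp_rot: [-180.0, -0.0, -172.8]
wrist_force: [-0.1, 0.6, 0.1]
opening: 0.0586
grasp_force: 64.8
```

```bash
python3 - <<'E'
from h import *
go(.5045,.1118,.08,187.3)
E
```

```text
pose [0.4901 0.0653 0.1276] [-180.    -0.  -172.8] t 13.55  SHIFT [-0.0201  0.0443  0.0476 -0.0017] dist 0.068
```

arm_command(series=[[-0.01,0.022,0,0],[-0.02,0.044,0,0],[-0.02,0.044,0.02,0],[-0.02,0.044,0.04,0],[-0.02,0.044,0.055,0]])

```text
time: 14.05
ee_pos: [0.504, 0.1119, 0.0714]
tcp_rot: [-180.0, -0.1, -172.7]
wrist_force: [-0.3, -0.5, -1.2]
opening: 0.0585
grasp_force: 64.8
```

arm_command(series=[[0,0,0.005,0],[0,0,0.01,0],[0,0,0.013,0],[0,0,0.015,0],[0,0,0.015,0]])

```text
time: 14.55
ee_pos: [0.5043, 0.1124, 0.0581]
tcp_rot: [180.0, 0.0, -172.7]
wrist_force: [-0.3, 0.2, -0.7]
opening: 0.0587
grasp_force: 64.8
```

```bash
python3 - <<'E'
from h import *
go(.5045,.1118,.0475,187.3); print(bot.get_obs()["wrist_force"])
E
```

```text
pose [0.5043 0.1124 0.0581] [ 180.     0.  -172.7] t 14.55  SHIFT [-0.0001 -0.0006  0.0106 -0.0003] dist 0.011
[-0.31194574  0.20723486 -0.72400899]
```

arm_command(series=[[0,-0.0005,0.003,0],[0,-0.0005,0.005,0],[0,-0.0005,0.007,0],[0,-0.0005,0.008,0],[0,-0.0005,0.009,0]])

```text
time: 15.05
ee_pos: [0.5042, 0.1119, 0.0487]
tcp_rot: [180.0, -0.0, -172.7]
wrist_force: [-0.2, -0.1, -0.7]
opening: 0.0585
grasp_force: 64.8
```

arm_command(series=[[0,0,0.0005,0],[0,0,0.001,0],[0,0,0.0015,0],[0,0,0.002,0],[0,0,0.002,0]])

```text
time: 15.55
ee_pos: [0.5043, 0.1119, 0.047]
tcp_rot: [-180.0, 0.0, -172.7]
wrist_force: [-0.4, -0.3, 1.6]
opening: 0.0584
grasp_force: 65.1
```

Contact is just starting at the expected height. Release, rise, back off and look.

arm_command(series=[[0,0,0.0005,0],[0,0,0.0005,0],[0,0,0.0005,0],[0,0,0.0005,0],[0,0,0.0005,0]], hand=0.085)

```text
time: 16.05
ee_pos: [0.5042, 0.1119, 0.0463]
tcp_rot: [180.0, -0.0, -172.7]
wrist_force: [0.8, 0.7, -0.1]
opening: 0.0849
grasp_force: 0.0
```

arm_command(series=[[0,0,-0.01,0],[0,0,-0.03,0],[0,0,-0.06,0],[0.02,0,-0.1,0],[0.04,0,-0.1,0]])

```text
time: 16.55
ee_pos: [0.4661, 0.1072, 0.1521]
tcp_rot: [180.0, 0.4, -172.7]
wrist_force: [-0.0, 0.8, 0.5]
opening: 0.0848
grasp_force: 0.0
```

arm_command(series=[[0,0,0,0],[0,0,0,0],[0,0,0,0],[0,0,0,0],[0,0,0,0]])

```text
time: 17.05
ee_pos: [0.4646, 0.1068, 0.1457]
tcp_rot: [-180.0, -0.1, -172.7]
wrist_force: [-0.9, -0.1, 0.2]
opening: 0.0851
grasp_force: 0.0
```

```bash
python3 - <<'E'
from h import *
o,c=wrist(); im=c["color"]; s=bot.camera("scene"); 
a=cv2.resize(im[100:300,150:400],(500,400),interpolation=cv2.INTER_CUBIC); b=cv2.resize(s["color"][160:240,250:320],(300,400),interpolation=cv2.INTER_CUBIC) 
cv2.imwrite("pics/w7.png",np.hstack([a,b])); go(.57,.33,.15,180,o)
E
```

```text
pose [0.4646 0.1068 0.1457] [-1.800e+02 -1.000e-01 -1.727e+02] t 17.05  SHIFT [-0.1328  0.208  -0.0043  0.1271] dist 0.247
```

View pics/w7.png

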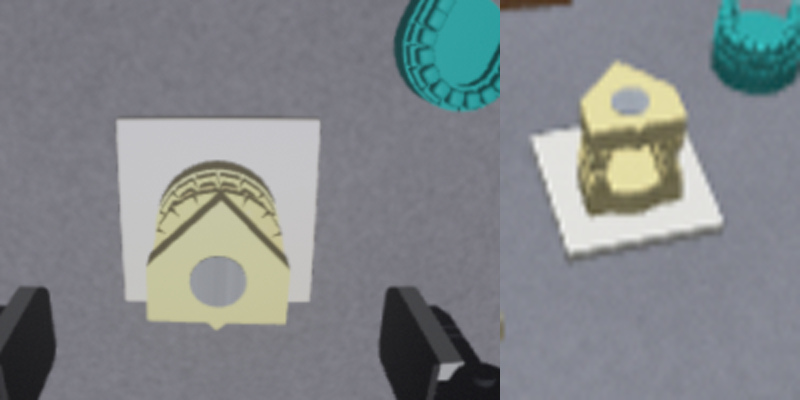

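The stack sits on the tile with the tip centred at (218,195) over the lower's arch. The scene view on the right shows it closed and level. Next, the jar.

arm_command(series=[[-0.021,0.04,0,0],[-0.042,0.08,0,0],[-0.064,0.12,0,0],[-0.085,0.16,0,0],[-0.106,0.2,0,0]])

```text
time: 17.65
ee_pos: [0.5448, 0.3205, 0.1459]
tcp_rot: [-180.0, -0.0, -172.7]
wrist_force: [1.0, 0.3, 1.6]
opening: 0.0851
grasp_force: 0.0
```

arm_command(series=[[0,0,0,0],[0,0,0,0],[0,0,0,0],[0,0,0,0],[0,0,0,0]])

```text
time: 18.15
ee_pos: [0.5443, 0.3177, 0.147]
tcp_rot: [180.0, 0.0, -172.8]
wrist_force: [-0.3, 1.1, -0.1]
opening: 0.085
grasp_force: 0.0
```

```bash
python3 - <<'E'
from h import *
o,c=wrist(); im=c["color"]
cv2.imwrite("pics/w8.png",im); h=cv2.cvtColor(im,cv2.COLOR_BGR2HSV)
m=(h[...,2]<75); m[:150]=0; m[:,:190]=0; m[:,330:]=0;m[300:]=0
for k in contours(m,300)[:3]:
    w=toplane(c,k,.049,o); print(k.mean(0).round(),k.min(0),k.max(0),[np.round(v,1) for v in rect(w)])
    q=np.array(rect(w)[0])/1000; go(q[0],q[1],.004,187.3,o)
print(bot.find_in("wrist","jar")[:2])
E
```

```text
[269. 236.] [250 216] [288 255] [array([584.6, 332.4]), array([39.4, 34.6]), np.float64(6.9)]
pose [0.5443 0.3177 0.147 ] [ 180.     0.  -172.8] t 18.15  SHIFT [-0.0418  0.0095  0.143  -0.0013] dist 0.149
[{'location': [269.5, 229.2], 'confidence': 0.68}]
```

View pics/w8.png

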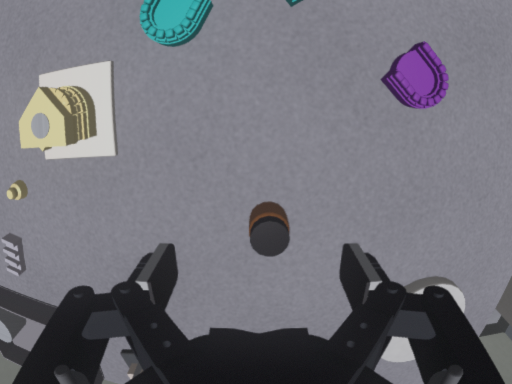

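The lid centre is at (269,236), so jar ≈ (0.5845, 0.332). Gripping and carrying it.

arm_command(series=[[-0.021,0.005,0,0],[-0.042,0.0095,0.03,0],[-0.042,0.0095,0.07,0],[-0.042,0.0095,0.11,0],[-0.042,0.0095,0.135,0]])

```text
time: 18.75
ee_pos: [0.5837, 0.3323, 0.008]
tcp_rot: [-179.9, -0.2, -172.7]
wrist_force: [-0.0, 0.4, 0.2]
opening: 0.0848
grasp_force: 0.0
```

arm_command(series=[[0,0,0.004,0],[0,0,0.007,0],[0,0,0.007,0],[0,0,0.007,0],[0,0,0.007,0]])

```text
time: 19.25
ee_pos: [0.5854, 0.3338, 0.0059]
tcp_rot: [180.0, 0.1, -172.7]
wrist_force: [0.4, 0.0, 0.2]
opening: 0.085
grasp_force: 0.0
```

arm_command(series=[[0,0,0,0],[0,0,0,0],[0,0,0,0],[0,0,0,0],[0,0,0,0]], hand=0.03, grip_force=50)

```text
time: 19.75
ee_pos: [0.585, 0.3335, 0.0047]
tcp_rot: [180.0, 0.0, -172.7]
wrist_force: [-0.6, 0.3, 2.8]
opening: 0.0386
grasp_force: 50.8
```

arm_command(series=[[0,0,0,0],[0,0,0,0],[0,0,-0.02,0],[0,0,-0.05,0],[0,0,-0.06,0]])

```text
time: 20.25
ee_pos: [0.5856, 0.3339, 0.0668]
tcp_rot: [179.9, 0.2, -172.7]
wrist_force: [0.6, -0.3, -0.4]
opening: 0.0388
grasp_force: 50.4
```

```bash
python3 - <<'E'
from h import *
go(.583,.1225,.07,187.3)
E
```

```text
pose [0.5856 0.3339 0.0668] [ 179.9    0.2 -172.7] t 20.25  SHIFT [ 2.940e-02 -2.094e-01 -3.200e-03 -2.000e-04] dist 0.211
```

arm_command(series=[[0.006,-0.042,0,0],[0.012,-0.084,0,0],[0.018,-0.126,0,0],[0.024,-0.168,0,0],[0.029,-0.209,0,0]])

```text
time: 20.75
ee_pos: [0.5818, 0.1207, 0.0633]
tcp_rot: [-180.0, -0.1, -172.7]
wrist_force: [0.3, -0.4, -0.7]
opening: 0.0382
grasp_force: 50.5
```

arm_command(series=[[0,0,0.015,0],[0,0,0.035,0],[0,0,0.05,0],[0,0,0.056,0],[0,0,0.059,0]])

```text
time: 21.25
ee_pos: [0.5816, 0.1228, 0.0046]
tcp_rot: [-180.0, -0.1, -172.7]
wrist_force: [-9.3, -1.3, 14.5]
opening: 0.0383
grasp_force: 52.1
```

arm_command(series=[[0,0,0.001,0],[0,0,0.002,0],[0,0,0.002,0],[0,0,0.002,0],[0,0,0.002,0]])

```text
time: 21.75
ee_pos: [0.5827, 0.123, 0.0046]
tcp_rot: [180.0, 0.0, -172.7]
wrist_force: [-4.7, -0.2, 6.8]
opening: 0.0383
grasp_force: 51.3
```

arm_command(series=[[0,0,-0.0005,0],[0,0,-0.0005,0],[0,0,-0.0005,0],[0,0,-0.0005,0],[0,0,-0.0005,0]], hand=0.07)

```text
time: 22.25
ee_pos: [0.5825, 0.1225, 0.0037]
tcp_rot: [-180.0, -0.0, -172.7]
wrist_force: [0.2, -0.7, 0.6]
opening: 0.0701
grasp_force: 0.0
```

arm_command(series=[[0,0,-0.02,0],[0,0,-0.06,0],[0,0,-0.1,0],[0,0,-0.14,0],[-0.005,-0.04,-0.145,0]])

```text
time: 22.75
ee_pos: [0.5941, 0.0863, 0.1548]
tcp_rot: [179.9, 0.5, -172.5]
wrist_force: [1.7, -0.3, -0.2]
opening: 0.07
grasp_force: 0.0
```

arm_command(series=[[-0.008,-0.035,0,0],[-0.016,-0.07,0,0],[-0.025,-0.1,0,0],[-0.025,-0.1,0,0],[-0.025,-0.1,0,0]])

```text
time: 23.25
ee_pos: [0.63, -0.0131, 0.1484]
tcp_rot: [180.0, -0.0, -172.8]
wrist_force: [-0.1, 0.1, -0.5]
opening: 0.0701
grasp_force: 0.0
```

```bash
python3 - <<'E'
from h import *
o,c=wrist(); im=c["color"]
cv2.imwrite("pics/w9.png",im); go(.674,-.018,.1,180,o)
for t in ("rest","jar","die"): print(t,bot.find_in("wrist",t)[:2])
E
```

```text
pose [ 0.63   -0.0131  0.1484] [ 180.    -0.  -172.8] t 23.25  SHIFT [-0.0431 -0.0104  0.0484  0.1258] dist 0.066
rest [{'location': [243.0, 236.5], 'confidence': 0.75}]
jar [{'location': [402.1, 157.7], 'confidence': 0.61}]
die [{'location': [288.9, 142.6], 'confidence': 0.73}]
```

View pics/w9.png

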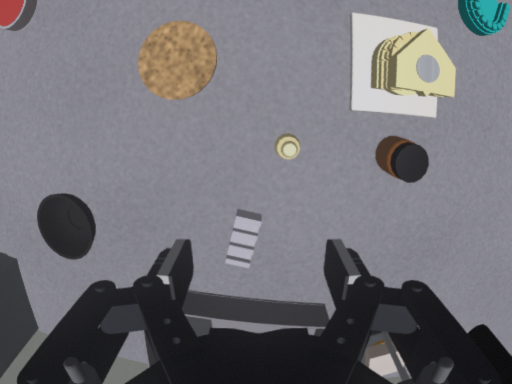

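The rest is at (243,238) with its long axis from (250,211) to (238,265). The jar is upright at (408,160) behind the tile, and the die is at (289,147).

```bash
python3 - <<'E'
from h import *
c=bot.camera("wrist"); o=bot.get_obs(); im=c["color"]
h=cv2.cvtColor(im,cv2.COLOR_BGR2HSV); m=np.zeros(im.shape[:2],bool); s=(slice(205,272),slice(220,268)); m[s]=(h[...,2]>150)[s]
pts=np.argwhere(m)[:,::-1]; w=toplane(c,pts,.02,o); r=rect(w); print(len(pts),r)
w=toplane(c,[[249.5,219],[238,265],[238,210],[262,212],[250,267],[226,263]],.02,o)[:,:2]*1000; print(w.round(1).tolist())
# jar check: lid
m=np.zeros(im.shape[:2],bool); s=(slice(135,190),slice(380,432)); m[s]=(h[...,2]<70)[s]
k=contours(m,200)[0]; print("jar",rect(toplane(c,k,.049,o)))
m=np.zeros(im.shape[:2],bool); s=(slice(15,105),slice(125,225)); m[s]=((h[...,1]>90)&(h[...,0]<25))[s]
k=contours(m,200)[0]; print("pad",rect(toplane(c,k,.005,o)))
E
```

```text
1002 ((696.1204223632812, -22.411312103271484), (28.772314071655273, 57.064937591552734), 82.958251953125)
[[668.6, -15.8], [723.4, -21.7], [660.5, -28.1], [659.6, -4.5], [724.2, -8.7], [722.8, -34.7]]
jar ((584.4429321289062, 119.86024475097656), (41.04691696166992, 34.969112396240234), 75.3871841430664)
pad ((520.5844116210938, -107.76535034179688), (78.52376556396484, 77.74159240722656), 7.053480625152588)
```

arm_command(series=[[-0.03,-0.008,0,0.1],[-0.0645,-0.017,0,0.2],[-0.0645,-0.017,0.03,0.248],[-0.0645,-0.017,0.07,0.248],[-0.0645,-0.017,0.1,0.248]])

```text
time: 24.0
ee_pos: [0.6958, -0.0205, 0.0463]
tcp_rot: [-180.0, -0.1, 173.1]
wrist_force: [-0.0, -0.5, -0.7]
opening: 0.0698
grasp_force: 0.0
```

arm_command(series=[[0,0,0,0],[0,0,0.015,0],[0,0,0.03,0],[0,0,0.038,0],[0,0,0.043,0]])

```text
time: 24.5
ee_pos: [0.6961, -0.0213, 0.0054]
tcp_rot: [-180.0, -0.0, 173.1]
wrist_force: [0.0, -0.8, -0.4]
opening: 0.0702
grasp_force: 0.0
```

arm_command(series=[[0,0,0,0],[0,0,0,0],[0,0,0,0],[0,0,0,0],[0,0,0,0]], hand=0.015)

```text
time: 25.0
ee_pos: [0.6967, -0.0214, 0.0068]
tcp_rot: [180.0, 0.1, 173.1]
wrist_force: [-0.3, -0.2, 5.1]
opening: 0.0244
grasp_force: 49.8
```

arm_command(series=[[0,0,0,0],[0,0,0,0],[0,0,-0.02,0],[0,0,-0.06,0],[0,0,-0.1,0]])

```text
time: 25.5
ee_pos: [0.6953, -0.0213, 0.1057]
tcp_rot: [-180.0, -0.1, 173.1]
wrist_force: [-0.0, 0.3, -0.3]
opening: 0.0248
grasp_force: 49.2
```

```bash
python3 - <<'E'
from h import *
go(.507,.0017,.1,187.3)
E
```

```text
pose [ 0.6953 -0.0213  0.1057] [-1.800e+02 -1.000e-01  1.731e+02] t 25.5  SHIFT [ 1.897e-01  1.000e-04  5.700e-03 -2.482e-01] dist 0.19
```

arm_command(series=[[0.04,0,0,0],[0.08,0,0,-0.06],[0.12,0,0,-0.15],[0.16,0,0,-0.2],[0.19,0,0,-0.248]])

```text
time: 26.0
ee_pos: [0.5052, 0.0018, 0.1054]
tcp_rot: [180.0, -0.0, -172.6]
wrist_force: [0.9, -0.5, -0.2]
opening: 0.0241
grasp_force: 49.2
```

arm_command(series=[[0,0,0.02,0],[0,0,0.05,0],[0,0,0.07,0],[0,0,0.08,0],[0,0,0.088,0]])

```text
time: 26.5
ee_pos: [0.5073, 0.0016, 0.0172]
tcp_rot: [180.0, -0.0, -172.7]
wrist_force: [-0.5, -0.7, -1.9]
opening: 0.0247
grasp_force: 49.3
```

arm_command(series=[[0,0,0.003,0],[0,0,0.006,0],[0,0,0.008,0],[0,0,0.009,0],[0,0,0.009,0]])

```text
time: 27.0
ee_pos: [0.5077, 0.0016, 0.009]
tcp_rot: [-180.0, 0.0, -172.7]
wrist_force: [-0.6, -0.4, -1.3]
opening: 0.0246
grasp_force: 49.3
```

arm_command(series=[[0,0,0.0005,0],[0,0,0.001,0],[0,0,0.0015,0],[0,0,0.002,0],[0,0,0.0025,0]])

```text
time: 27.5
ee_pos: [0.5075, 0.0016, 0.0067]
tcp_rot: [180.0, 0.0, -172.7]
wrist_force: [-4.6, -0.7, 8.5]
opening: 0.0246
grasp_force: 50.2
```

arm_command(series=[[0,0,0,0],[0,0,0,0],[0,0,0,0],[0,0,0,0],[0,0,0,0]], hand=0.06)

```text
time: 28.0
ee_pos: [0.5076, 0.0016, 0.0062]
tcp_rot: [-180.0, -0.0, -172.7]
wrist_force: [-0.5, 0.0, -0.2]
opening: 0.06
grasp_force: 0.0
```

arm_command(series=[[0,0,-0.01,0],[0,0,-0.03,0],[0,0,-0.07,0],[0,0,-0.11,0],[0,0,-0.14,0]])

```text
time: 28.5
ee_pos: [0.5079, 0.0016, 0.1497]
tcp_rot: [-180.0, 0.1, -172.7]
wrist_force: [1.6, -0.5, -0.0]
opening: 0.06
grasp_force: 0.0
```

```bash
python3 - <<'E'
from h import *
go(.42,-.325,.15,180)
E
```

```text
pose [0.5079 0.0016 0.1497] [-1.800e+02  1.000e-01 -1.727e+02] t 28.5  SHIFT [ 1.286e-01 -3.128e-01 -3.000e-04  1.271e-01] dist 0.338
```

arm_command(series=[[0.016,-0.04,0,0],[0.032,-0.08,0,0],[0.048,-0.12,0,0],[0.064,-0.16,0,0],[0.08,-0.2,0,0]], hand=0.085)

```text
time: 29.0
ee_pos: [0.4529, -0.2085, 0.1473]
tcp_rot: [-180.0, 0.1, -172.7]
wrist_force: [-0.2, -0.2, 0.5]
opening: 0.085
grasp_force: 0.0
```

arm_command(series=[[0.016,-0.038,0,0],[0.032,-0.075,0,0],[0.048,-0.112,0,0],[0.048,-0.112,0,0],[0.048,-0.112,0,0]])

```text
time: 29.5
ee_pos: [0.4197, -0.3248, 0.1467]
tcp_rot: [180.0, 0.0, -172.8]
wrist_force: [0.0, 0.9, 0.1]
opening: 0.0847
grasp_force: 0.0
```

```bash
python3 - <<'E'
from h import *
o,c=wrist(); im=c["color"]; print(bot.find_in("wrist","tin")[:1])
h=cv2.cvtColor(im,cv2.COLOR_BGR2HSV); m=((h[...,0]<10)|(h[...,0]>170))&(h[...,1]>120); m[300:]=0
k=contours(m,300)[0]; print(k.min(0),k.max(0)); r=rect(toplane(c,k,.021,o)); print(r); go(r[0][0]/1000,r[0][1]/1000,.004,187.3,o)
E
```

```text
[{'location': [247.2, 205.4], 'confidence': 0.56}]
[221 184] [272 232]
((446.79449462890625, -333.3551330566406), (49.857933044433594, 49.82752990722656), 7.400283336639404)
pose [ 0.4197 -0.3248  0.1467] [ 180.     0.  -172.8] t 29.5  SHIFT [-0.0258 -0.0119  0.1427 -0.0022] dist 0.146
```

arm_command(series=[[-0.013,-0.006,0,0],[-0.026,-0.012,0.02,0],[-0.026,-0.012,0.06,0],[-0.026,-0.012,0.1,0],[-0.026,-0.012,0.12,0]])

```text
time: 30.1
ee_pos: [0.4468, -0.3304, 0.023]
tcp_rot: [179.8, -0.2, -172.6]
wrist_force: [-0.3, 0.6, 0.5]
opening: 0.085
grasp_force: 0.0
```

arm_command(series=[[0,0,0.01,0],[0,0,0.017,0],[0,0,0.021,0],[0,0,0.023,0],[0,0,0.024,0]])

```text
time: 30.6
ee_pos: [0.4479, -0.333, 0.0031]
tcp_rot: [-179.9, 0.1, -172.7]
wrist_force: [-0.3, -0.2, 0.7]
opening: 0.0849
grasp_force: 0.0
```

arm_command(series=[[0,0,0,0],[0,0,0,0],[0,0,0,0],[0,0,0,0],[0,0,0,0]], hand=0.05)

```text
time: 31.1
ee_pos: [0.4478, -0.333, 0.0033]
tcp_rot: [-180.0, 0.1, -172.7]
wrist_force: [-1.3, 0.6, 6.0]
opening: 0.0579
grasp_force: 53.6
```

arm_command(series=[[0,0,0,0],[0,0,0,0],[0,0,-0.02,0],[0,0,-0.05,0],[0,0,-0.08,0]])

```text
time: 31.6
ee_pos: [0.4471, -0.3325, 0.0829]
tcp_rot: [180.0, -0.0, -172.7]
wrist_force: [0.2, -1.0, -1.6]
opening: 0.0581
grasp_force: 53.9
```

```bash
python3 - <<'E'
from h import *
go(.521,-.1076,.08,187.3)
E
```

```text
pose [ 0.4471 -0.3325  0.0829] [ 180.    -0.  -172.7] t 31.6  SHIFT [-0.1019  0.2137  0.0029 -0.0003] dist 0.237
```

arm_command(series=[[-0.02,0.043,0,0],[-0.04,0.086,0,0],[-0.061,0.128,0,0],[-0.082,0.172,0,0],[-0.102,0.214,0,0]])

```text
time: 32.1
ee_pos: [0.5218, -0.1057, 0.0825]
tcp_rot: [-180.0, 0.0, -172.7]
wrist_force: [1.4, -0.6, -1.1]
opening: 0.0584
grasp_force: 54.0
```

arm_command(series=[[0,0,0.01,0],[0,0,0.03,0],[0,0,0.05,0],[0,0,0.06,0],[0,0,0.069,0]])

```text
time: 32.6
ee_pos: [0.5212, -0.1078, 0.0126]
tcp_rot: [180.0, -0.0, -172.7]
wrist_force: [1.1, 0.3, -0.5]
opening: 0.0579
grasp_force: 54.1
```

arm_command(series=[[0,0,0.001,0],[0,0,0.002,0],[0,0,0.003,0],[0,0,0.004,0],[0,0,0.005,0]])

```text
time: 33.1
ee_pos: [0.5217, -0.1076, 0.0087]
tcp_rot: [-180.0, 0.0, -172.7]
wrist_force: [-0.6, -0.4, -1.8]
opening: 0.0579
grasp_force: 54.1
```

arm_command(series=[[0,0,0.0005,0],[0,0,0.001,0],[0,0,0.0015,0],[0,0,0.0015,0],[0,0,0.0015,0]])

```text
time: 33.6
ee_pos: [0.5217, -0.1076, 0.0082]
tcp_rot: [-180.0, 0.1, -172.7]
wrist_force: [-3.5, 0.3, 11.8]
opening: 0.0585
grasp_force: 55.4
```

arm_command(series=[[0,0,0,0],[0,0,0,0],[0,0,0,0],[0,0,0,0],[0,0,0,0]], hand=0.08)

```text
time: 34.1
ee_pos: [0.5215, -0.1075, 0.0067]
tcp_rot: [180.0, -0.0, -172.7]
wrist_force: [-0.2, -0.7, 0.9]
opening: 0.0795
grasp_force: 0.0
```

arm_command(series=[[0,0,-0.01,0],[0,0,-0.03,0],[0,0,-0.07,0],[0,0,-0.12,0],[0,0,-0.16,0]])

```text
time: 34.6
ee_pos: [0.5215, -0.1075, 0.1702]
tcp_rot: [-180.0, 0.1, -172.7]
wrist_force: [0.0, -0.1, -0.2]
opening: 0.08
grasp_force: 0.0
```

arm_command(series=[[0.04,0.04,-0.02,0],[0.08,0.08,-0.04,0],[0.12,0.1,-0.05,0],[0.12,0.1,-0.05,0],[0.12,0.1,-0.05,0]])

```text
time: 35.1
ee_pos: [0.3889, -0.0229, 0.219]
tcp_rot: [-180.0, 0.2, -172.6]
wrist_force: [0.4, 0.4, -0.1]
opening: 0.0799
grasp_force: 0.0
```

```bash
python3 - <<'E'
from h import *
o,c=wrist(); im=c["color"]; h=cv2.cvtColor(im,cv2.COLOR_BGR2HSV); go(.5,0,.1,187.3,o)
s=bot.camera("scene")["color"][120:300,60:400]
cv2.imwrite("pics/fin.png",np.vstack([im[:300],cv2.resize(s,(512,271),interpolation=cv2.INTER_CUBIC)]))
m=((h[...,0]<10)|(h[...,0]>170))&(h[...,1]>120)
for k in contours(m,200)[:2]: print("tin",k.mean(0),rect(toplane(c,k,.027,o)))
t=bot.camera("top"); im=t["color"]; h=cv2.cvtColor(im,cv2.COLOR_BGR2HSV)
for k in contours((h[...,0]<8)&(h[...,1]>120),100)[:2]: print("top tin",k.mean(0),rect(toplane(t,k,.027)))
E
```

```text
pose [ 0.3889 -0.0229  0.219 ] [-180.     0.2 -172.6] t 35.1  SHIFT [-0.1131  0.0084  0.119   0.0011] dist 0.164
tin [186.69892473 253.70967742] ((517.266357421875, -99.377197265625), (50.00237274169922, 31.542604446411133), 19.36900520324707)
```

View pics/fin.png

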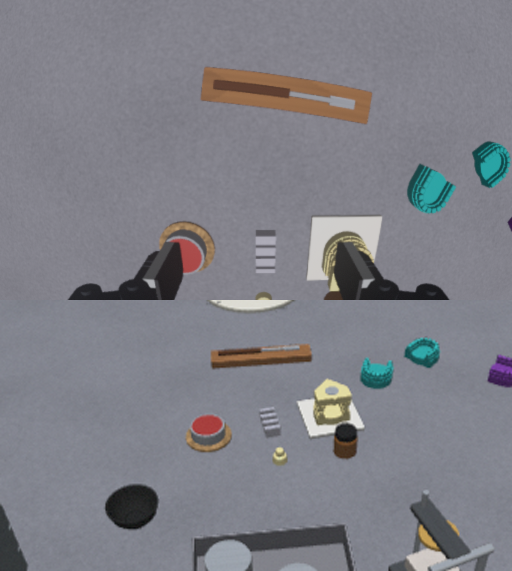

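The last picture shows the tin on the pad at (185,250), the rest midway at (265,252), and the stack on the tile with the jar behind it. The bowl and die are untouched. One numeric check on the rest and tin.

```bash
python3 - <<'E'
from h import *
o,c=wrist(); im=c["color"]; h=cv2.cvtColor(im,cv2.COLOR_BGR2HSV)
m=np.zeros(im.shape[:2],bool); s=(slice(230,276),slice(250,280)); m[s]=(h[...,2]>140)[s]
print("rest",rect(toplane(c,np.argwhere(m)[:,::-1],.02,o)))
c=bot.camera("scene"); h=cv2.cvtColor(c["color"],cv2.COLOR_BGR2HSV)
m=((h[...,0]<8)|(h[...,0]>172))&(h[...,1]>130); m[:,:170]=0; m[:,230:]=0; m[240:]=0; m[:170]=0
k=contours(m,50)
if k: print("tin",rect(toplane(c,k[0],.026)))
E
```

```text
rest ((504.12115478515625, -0.8555526733398438), (67.9967269897461, 39.372840881347656), 6.987802028656006)
tin ((518.8690795898438, -108.69312286376953), (47.854469299316406, 43.66429138183594), 83.20413970947266)
```

The rest is at about (504,-1), target (507,2). The tin is at about (519,-109), target (521,-107). Both are within tolerance, so I'm handing in.

```bash
python3 -c "
from workcell import bot
print(bot.job_done())"
```

```text
the job is handed in; nothing more can be done
None
```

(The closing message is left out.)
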